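# Take the remote from its caddy and aim it at the amplifier

## Task

Draw the silver remote control up out of its pocket in the caddy, turn it so that it slopes down at about 45 degrees with its buttons facing up, and point its red nose from in front at the round red receiver window on the amplifier's sloping panel, with the nose about 15 cm from the window. The program finishes while the gripper is still holding the remote there, raised and still, touching nothing else. Do not touch the amplifier and leave the other things on the table, the black remote included, where they are.

Things in the scene. Friction and masses are not known exactly. Their poses are not given: they have to be found in the camera images.
- remote: Silver remote, a bar 160 x 42 x 20 mm, about 0.13 kg, red nose (16 mm) down in the caddy. Origin: centre of the nose's end face. z: along the bar from nose to tail, up at the start (it points along -z; tail at z = 160 mm); x: normal of the button face (black buttons); y: across the 42 mm width. Starts upright, nose on the pocket floor, 85 mm standing out.
- other_remote: Black remote control with a blue nose, 130 mm long, same 42 x 20 mm section and same axes, origin at its nose end; stands in the other pocket. Leave it.
- caddy: Black caddy, fixed, 67 (x, with a pale wood strip on its +x side) x 210 (y) x 85 mm high. Origin: centre of underside, z up. Two pockets at y = -55 and +55 mm, each 24 (x) x 46 (y) mm inside, 75 mm deep (floor 10 mm above the table). Either remote may be in either pocket; their axes are parallel to the caddy's, button faces to +x, the strip's side.
- amp: Desktop amplifier, fixed, 200 deep (x), 220 wide (y), 90 mm high. Origin: centre of its underside; its front faces its own -x. The aluminium front panel slopes from 40 mm high at x = -100 mm up to 90 mm at x = -20 mm and carries a round red window, a black display and a knob (16 mm proud).
- amp_window (a point): Centre of the amplifier's round red receiver window (36 mm across, white rim), on the sloping panel 68 mm above the table, at x = -62, y = +65 mm of the amplifier.
- cleaner: Small cleaner bottle, 44 mm across, 110 mm high, upright; origin under its centre. Leave it.
- cone_foot: Steel cone foot of a hi-fi stand, 60 mm across, 36 mm high; origin under its centre. Leave it.
- level: Yellow spirit level, 160 mm long (y), 24 mm wide, 36 mm high; origin under its centre. Leave it.
There are look-alikes about, which are no part of the job. Leave any yellow look-alike of the cleaner alone. There is more than one size of the remote; the job needs the smaller.

How it is judged:
By the outcome, as a careful person would: the job done as asked, in the order asked, and still so for the second after the job is handed in, while the arm keeps its last pose, push and grip.
It also fails if it takes over 32 s, if anything falls off the work surface, if the arm or the gripper's body presses on something with over 40 N, if the wrist force passes 120 N, or if a joint passes its speed limit or range.

## Robot

A 7-joint arm with a two-finger parallel gripper is mounted at the origin on the work surface. World frame = base frame: x ahead of the robot, y to its left, z up, the work surface at z = 0. Lengths are in m, angles in degrees, forces in N, time in s.
With the tool pointing down it reaches from about 0.425 to 0.875 m from the base axis. Payload 4.7 kg.
Tool frame: the origin (TCP) lies at the very end of the fingers, on their centre line; the grasp point (between the pads) lies 19 mm behind it (grasp_offset is the distance from the TCP to the grasp point, in m); z points along the fingers, y is the direction in which the jaws open and shut (so a half turn about z gives the same grasp; the last joint's range is limited). The gripper opens to 85 mm and grips with 20 to 120 N. Pads are 22 mm wide; open, the fingers measure 114 mm over their backs; the gripper's body (76 mm by 85 mm) begins 54 mm behind the grasp point. The pads swing forward as they close: fully open they stand 13 mm farther back than shut.
Start: joints at [68.875, 18.392, -4.016, 83.108, 1.295, 78.541, -3.26], TCP at [0.243, -0.603, 0.2] pointing down, gripper open.
Joint ranges: [-163.93, 163.93], [-17.29, 119.83], [-79.2, 71.16], [3.27, 140.29], [-89.18, 269.18], [5.43, 117.66], [-154.24, 154.24]. Speed limits (degrees/s): [147.25, 147.25, 180, 180, 180, 180, 180].

## Interface

Orientations are given as [roll, pitch, yaw] about the fixed x, y, z axes, in that order (R = Rz(yaw) Ry(pitch) Rx(roll)).
In Python, from station import get_state, read_camera, close_job, grasp_offset gives the robot as it stands.
- The arm moves only by the tool apply_moves, never from a script. Its argument "commands" is text: rows parted by semicolons, each of 7 numbers parted by spaces: the opening, from -1 (shut) to 1 (fully open), then the shift along the tool's x, y, z in m, then the turn, a rotation vector about the tool's x, y, z in rad. A call has 1 to 12 rows; each row is the pose to reach, as a shift and turn from the pose measured when the call began, along the tool's axes at that moment; what a row does not reach only later rows make up. A row lasts 1/12 s, in which the tool goes at most 41.7 mm and 7.16 degrees, less where a joint would pass 70% of its speed; a pose out of reach is approached as far as the arm can. A call with a gripper value outside its range is refused whole. The fingers move at their own pace and stop on an object; "grip_force" is the grip in N (left out, the last holds). Time passes only in rows, so rows that repeat a pose let the fingers close. It gives the time, the measured TCP pose, the force and the opening at its end, in the units of the state.
- get_state(): the state, without advancing time (a new reading comes with each control period).
- read_camera(name): name is "scene" or "top"; returns a dict with "img" (384x512x3 uint8, blue, green, red), "camera_matrix" (3x3 intrinsics, pixels), "cam_to_world" (4x4, takes a point from camera to world coordinates). Camera axes: x right, y up, looking along -z (the intrinsics and any distortion apply to the point x, -y, -z); pixel columns grow to the right and rows downward; lengths in m; the calibration is good to about 2 mm. A picture is of the moment at which its call begins. There is no depth.
- close_job(): hands the job in, once; it reports no verdict.
The state is a dict: "t": time; "q": joint angles; "joint_velocities": joint speeds; "joint_efforts": joint torques, N m; "eef_pos": TCP position; "ee_rot": TCP orientation; "ft_force": force on the tool from outside, world axes, zero at the start; "wrist_torque": the same for the moment, N m; "finger_gap": finger opening in m.
Only numpy, scipy, OpenCV 4.12 (cv2) and the standard library are available. Lean on these libraries where they do the work, as an engineer would, in place of code of your own. Each camera call takes 0.05 s, during which the arm holds its last target.

## Working session

There is one attempt and no reset: what is moved stays moved. The work goes in short steps, Python scripts to look and compute and a tool call to move; the robot and the scene stay as the last step left them, time stands still between calls to the robot, and variables do not carry over. Pictures are saved under pics/ and viewed, and the job is handed in when it is done.

Besides the shell and the picture viewer there is one more tool, called after ">>>" as name(argument=value, ...), one argument or row to a line, values as JSON. apply_moves: Moves the arm, as the interface text tells. Its arguments: {"type":"object","properties":{"commands":{"type":"string"},"grip_force":{"type":"number"}},"required":["commands"]}

```bash
ls; mkdir -p pics
python3 - <<'E'
from station import *
import cv2, numpy as np
print(get_state()); print(grasp_offset)
for n in ("scene","top"):
    d=read_camera(n); cv2.imwrite(f"pics/{n}0.png",d["img"]); print(n,d["camera_matrix"],d["cam_to_world"],[k for k in d])
    np.savez(f"{n}0.npz",**{k:v for k,v in d.items()})
E
```

```text
pics
{'t': 0.0, 'q': array([68.87332916, 18.43960168, -4.01626361, 83.17499517,  1.29454832,
       78.54231656, -3.26048959]), 'joint_velocities': array([ 0.07569259, -0.02391838, -0.00444143,  0.07147989,  0.0536528 ,
        0.0822151 , -0.01750066]), 'joint_efforts': array([ 3.04307587e-04, -4.93576670e+01, -3.82265216e-01, -3.14336193e+01,
        1.28777465e-02,  1.13825145e-02,  3.00342390e-05]), 'eef_pos': array([ 0.24253808, -0.60239791,  0.19901672]), 'ee_rot': array([-1.79888311e+02,  5.17509000e-03,  2.19365426e+01]), 'ft_force': array([-0.11649851, -0.16965743,  0.26477581]), 'wrist_torque': array([-0.01813869, -0.04699401, -0.01603339]), 'finger_gap': 0.08535725724061012}
0.0187
scene [[418.12252936   0.         256.80627921]
 [  0.         418.12252936 186.701569  ]
 [  0.           0.           1.        ]] [[-0.80868499 -0.3802079   0.4488547   1.10633049]
 [ 0.58815281 -0.50932826  0.62822049  0.66407456]
 [-0.01024001  0.77202764  0.63550647  0.74845222]
 [ 0.          0.          0.          1.        ]] ['img', 'camera_matrix', 'cam_to_world']
top [[432.6332745    0.         258.75751418]
 [  0.         432.6332745  193.66612887]
 [  0.           0.           1.        ]] [[ 0.01969684  0.99582466 -0.08913632  0.51907554]
 [-0.99957631  0.01770298 -0.02310437 -0.00371563]
 [-0.02142992  0.08955363  0.99575143  1.24433478]
 [ 0.          0.          0.          1.        ]] ['img', 'camera_matrix', 'cam_to_world']
```

View pics/scene0.png

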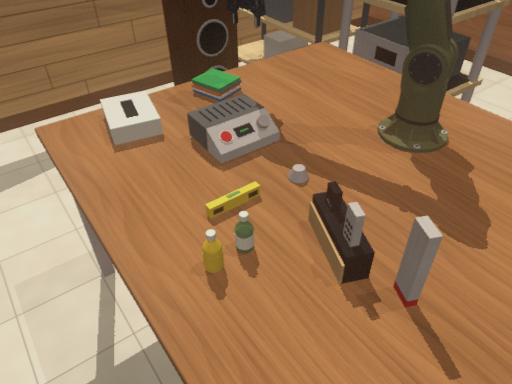

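View pics/top0.png

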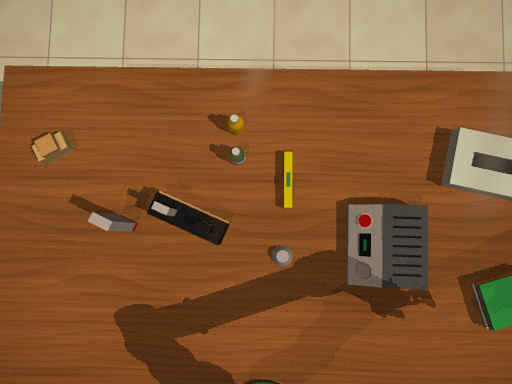

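Candidates for the silver remote:
- Silver bar in the caddy, scene (353,225) / top (163,210).
- Bigger silver bar with a red foot standing on the table, scene (415,262) / top (110,222).
- Black remote in the caddy, scene (335,195).

By the description I choose the one in the caddy. I'll check it in a crop.

Run:
```python
import cv2, numpy as np
s=cv2.imread("pics/scene0.png");t=cv2.imread("pics/top0.png")
a=cv2.resize(s[170:320,290:440],(600,600),interpolation=cv2.INTER_CUBIC)
cv2.imwrite("pics/c1.png",a)
b=cv2.resize(t[170:260,80:240],(800,450),interpolation=cv2.INTER_CUBIC)
cv2.imwrite("pics/c2.png",b)
c=cv2.resize(t[190:300,335:445],(600,600),interpolation=cv2.INTER_CUBIC)
cv2.imwrite("pics/c3.png",c)
```

```text
(no output)
```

View pics/c1.png

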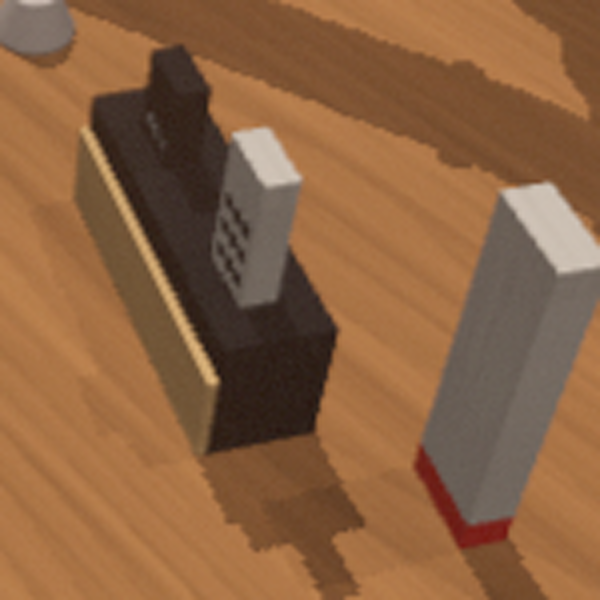

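View pics/c2.png

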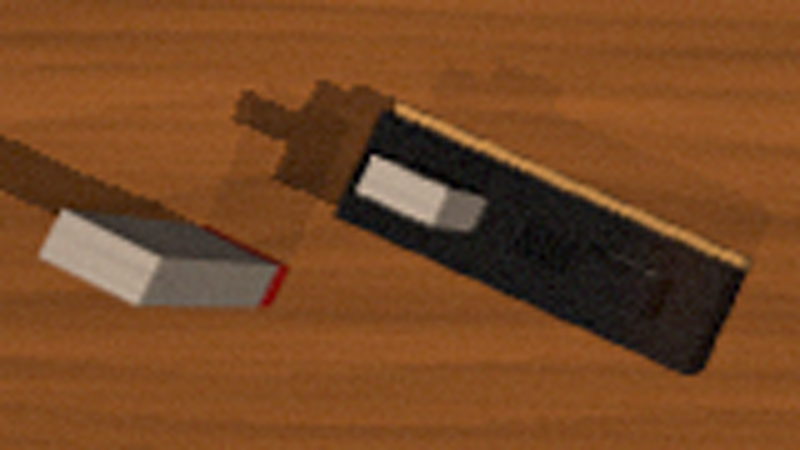

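View pics/c3.png

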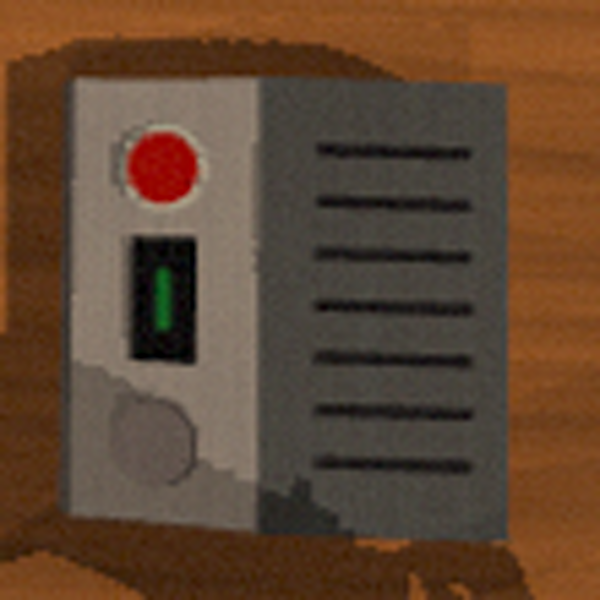

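The crop confirms it: the caddy bar has black buttons facing the strip, while the big one is a free-standing look-alike. Next I'll measure.

```bash
cat > h.py <<'E'
import cv2, numpy as np
def load(n): return dict(np.load(n))
def ray(d,u,v):
    K=d["camera_matrix"];T=d["cam_to_world"]
    p=np.linalg.inv(K)@[u,v,1.]; c=np.array([p[0],-p[1],-p[2]])
    return T[:3,3],T[:3,:3]@c
def onz(d,uv,z):
    o,r=ray(d,*uv); return o+r*(z-o[2])/r[2]
def tri(d1,a,d2,b):
    o1,r1=ray(d1,*a);o2,r2=ray(d2,*b); r1/=np.linalg.norm(r1);r2/=np.linalg.norm(r2)
    A=np.stack([r1,-r2],1); s=np.linalg.lstsq(A,o2-o1,rcond=None)[0]
    p,q=o1+r1*s[0],o2+r2*s[1]; return (p+q)/2,np.linalg.norm(p-q)
def proj(d,P):
    T=d["cam_to_world"]; c=T[:3,:3].T@(np.asarray(P)-T[:3,3]); p=d["camera_matrix"]@[c[0],-c[1],-c[2]]; return p[:2]/p[2]
E
python3 - <<'E'
from h import *
np.set_printoptions(precision=4,suppress=True)
T=load("top0.npz");S=load("scene0.npz")
def cc(m,tag):
    n,l,st,ce=cv2.connectedComponentsWithStats(m.astype(np.uint8))
    for i in range(1,n):
        if st[i,4]>15: print(tag,st[i],ce[i])
    return l
for D,n in((T,"top"),(S,"scene")):
    im=D["img"].astype(int);b,g,r=im[...,0],im[...,1],im[...,2]
    cc((r>130)&(g<60)&(b<60),n+" red")
    l=cc((im.min(2)>120)&(im.max(2)-im.min(2)<45),n+" bright")
for c in [(154.3,201),(170,208),(167,216),(151.5,208.6)]:print("tail corner z.17",onz(T,c,.17))
for c in [(158.5,190.3),(229.6,222.6),(147.3,213),(219,245)]:print("caddy top",onz(T,c,.085))
for c in [(349,205),(413,207)]:pass
for c in [(349,216+0),]:pass
# amp corners
for c,z in [((348,204.3),.04),((347.2,284.5),.04),((382.2,204.4),.09),((382.2,288),.09),((428,206),.09),((428,289),.09)]:print("amp",z,onz(T,c,z))
# big remote tail tri: top corner / scene
print(tri(T,(80+70/5,170+210/5),S,(290+505/4,170+190/4)))
E
```

```text
top red [359 215  12  12 120] [364.2833 220.3   ]
top bright [92  0  8  5 16] [96.    1.75]
top bright [51 21 10 17 70] [54.6    28.9571]
top bright [201  26   8   9  23] [203.8696  29.6087]
top bright [504  31   8   8  32] [507.125   34.2812]
top bright [230 115   8   7  43] [233.7442 118.0465]
top bright [ 450  128   62   69 2730] [480.9077 161.7407]
top bright [232 148   7   7  43] [235.1163 150.8837]
top bright [152 201  17  13 123] [159.9512 207.4472]
top bright [ 88 212  24  19 219] [ 99.6347 220.9635]
top bright [276 250  13  12 118] [282.1949 255.8983]
scene red [222 132   9   9  62] [225.9516 136.1774]
scene bright [347  36   8  17 102] [350.549   43.6863]
scene bright [331  40   8   7  34] [335.3529  43.0588]
scene bright [461  60  12  13 110] [466.3273  65.9818]
scene bright [238  62   8   4  22] [240.8182  63.4091]
scene bright [ 469   66   43   54 1509] [493.8091  92.5308]
scene bright [    0    82   175   302 25979] [ 57.8487 265.8651]
scene bright [455  94   7   5  18] [458.8333  95.8889]
scene bright [ 207  109   71   46 1309] [239.8686 131.1268]
scene bright [441 130
[... 176 characters left out ...]
 [242.9231 213.9615]
scene bright [415 216  27  23 311] [428.2476 226.7042]
scene bright [206 229  10   8  62] [210.0968 232.7097]
tail corner z.17 [0.5922 0.2823 0.17  ]
tail corner z.17 [0.5754 0.2422 0.17  ]
tail corner z.17 [0.5553 0.2489 0.17  ]
tail corner z.17 [0.573  0.2886 0.17  ]
caddy top [0.6272 0.2947 0.085 ]
caddy top [0.5437 0.0998 0.085 ]
caddy top [0.5652 0.3226 0.085 ]
caddy top [0.4835 0.1266 0.085 ]
amp 0.04 [ 0.6016 -0.2242  0.04  ]
amp 0.04 [ 0.3821 -0.2223  0.04  ]
amp 0.09 [ 0.5996 -0.3055  0.09  ]
amp 0.09 [ 0.3808 -0.3043  0.09  ]
amp 0.09 [ 0.5976 -0.4262  0.09  ]
amp 0.09 [ 0.3809 -0.4229  0.09  ]
(array([0.5638, 0.3994, 0.237 ]), np.float64(0.015162187681904566))
```

Run:
```python
from h import *
np.set_printoptions(precision=4,suppress=True)
T=load("top0.npz");S=load("scene0.npz")
print("tail",tri(T,(159.95,207.45),S,(355.98,209.09)), onz(T,(159.95,207.45),.17),onz(S,(355.98,209.09),.17))
print("win",tri(T,(364.28,220.3),S,(225.95,136.18)), onz(T,(364.28,220.3),.068),onz(S,(225.95,136.18),.068))
print("big",tri(T,(99.63,220.96),S,(428.25,226.7)))
print("big foot", onz(S,(290+415/4,170+465/4),0),onz(S,(290+465/4,170+545/4),0),onz(S,(290+510/4,170+535/4),0))
for n,a,b in(("cone",(282.2,255.9),(298.5,167.5)),("cleaner",(235.1,150.9),(242.9,214)),("ycleaner",(233.7,118),(210.1,232.7))):print(n,tri(T,a,S,b))
im=T["img"].astype(int); r=im
ys,xs=np.where((im.min(2)>120)&(im.max(2)-im.min(2)<45)); k=(xs>150)&(xs<172)&(ys>198)&(ys<216)
P=np.array([onz(T,(x,y),.17)[:2] for x,y in zip(xs[k],ys[k])]).astype(np.float32)
print("tail rect",cv2.minAreaRect(P))
ev=np.linalg.eigh(np.cov(P.T)); print(ev, np.degrees(np.arctan2(*ev[1][::-1,1])))
for c in [(-1,-1)]:print("level", onz(T,(288,180),.036))
```

```text
tail (array([0.576 , 0.2687, 0.1671]), np.float64(0.0013573757966893695)) [0.5763 0.2675 0.17  ] [0.5781 0.2711 0.17  ]
win (array([ 0.5568, -0.2634,  0.0639]), np.float64(0.001475931123014404)) [ 0.5572 -0.2629  0.068 ] [ 0.5595 -0.2573  0.068 ]
big (array([0.5386, 0.4052, 0.2034]), np.float64(0.0014839685138221179))
big foot [0.5394 0.3781 0.    ] [0.5587 0.427  0.    ] [ 0.5349  0.437  -0.    ]
cone (array([ 0.4548, -0.0435,  0.0317]), np.float64(0.0016512070507470138))
cleaner (array([0.7343, 0.0882, 0.1061]), np.float64(0.0002679656680752694))
ycleaner (array([0.8237, 0.0942, 0.1061]), np.float64(0.0005312646492056959))
tail rect ((0.5763288140296936, 0.26770901679992676), (0.04069223999977112, 0.018713785335421562), 66.93832397460938)
EighResult(eigenvalues=array([0.    , 0.0001]), eigenvectors=array([[-0.9174,  0.3979],
       [ 0.3979,  0.9174]])) 66.55171828463055
level [ 0.6672 -0.0571  0.036 ]
```

>>> apply_moves(
  commands="1 0.1 -0.06 -0.05 0 0 -0.2;1 0.463 -0.302 -0.13 0 0 -1.2;1 0.463 -0.302 -0.13 0 0 -1.2;1 0.463 -0.302 -0.13 0 0 -1.2;1 0.463 -0.302 -0.13 0 0 -1.2;1 0.463 -0.302 -0.13 0 0 -1.2;1 0.463 -0.302 -0.13 0 0 -1.2;1 0.463 -0.302 -0.13 0 0 -1.2;1 0.463 -0.302 -0.13 0 0 -1.2;1 0.463 -0.302 -0.13 0 0 -1.2;1 0.463 -0.302 -0.13 0 0 -1.2;1 0.463 -0.302 -0.13 0 0 -1.2",
  grip_force=60,
)

```text
t: 1.1
eef_pos: [0.5216, -0.2028, 0.3151]
ee_rot: [-179.9, -0.1, 90.7]
ft_force: [1.2, 0.2, -0.9]
finger_gap: 0.0855
```

>>> apply_moves(
  commands="1 0.469 0.061 0.02 0 0 -1.154;1 0.469 0.061 0.02 0 0 -1.154;1 0.469 0.061 0.02 0 0 -1.154;1 0.469 0.061 0.02 0 0 -1.154;1 0.469 0.061 0.02 0 0 -1.154;1 0.469 0.061 0.02 0 0 -1.154;1 0.469 0.061 0.02 0 0 -1.154;1 0.469 0.061 0.02 0 0 -1.154;1 0.469 0.061 0.02 0 0 -1.154;1 0.469 0.061 0.02 0 0 -1.154;1 0.469 0.061 0.02 0 0 -1.154;1 0.469 0.061 0.02 0 0 -1.154",
)

```text
t: 2.1
eef_pos: [0.5747, 0.2737, 0.2945]
ee_rot: [179.8, -0.3, 157.2]
ft_force: [-2.3, 0.1, 0.4]
finger_gap: 0.0852
```

>>> apply_moves(
  commands="1 0 0 0 0 0 0;1 0 0 0 0 0 0",
)

```text
t: 2.27
eef_pos: [0.5734, 0.2756, 0.2935]
ee_rot: [179.8, -0.4, 157.5]
ft_force: [-0.3, 0.4, 0.2]
finger_gap: 0.0851
```

Run:
```python
from station import *
import cv2, numpy as np
s=get_state(); print(s["eef_pos"],s["ee_rot"],s["q"],s["t"])
for n in ("scene",):
    d=read_camera(n); cv2.imwrite(f"pics/{n}1.png",cv2.resize(d["img"][100:330,220:512],(760,598)))
```

```text
[0.57339397 0.27557317 0.29350429] [179.84899574  -0.44459603 157.46529166] [  8.89426464  22.10327653 -50.40578468  74.93102926  16.39265886
  90.61061194  28.27143331] 2.2667
```

View pics/scene1.png

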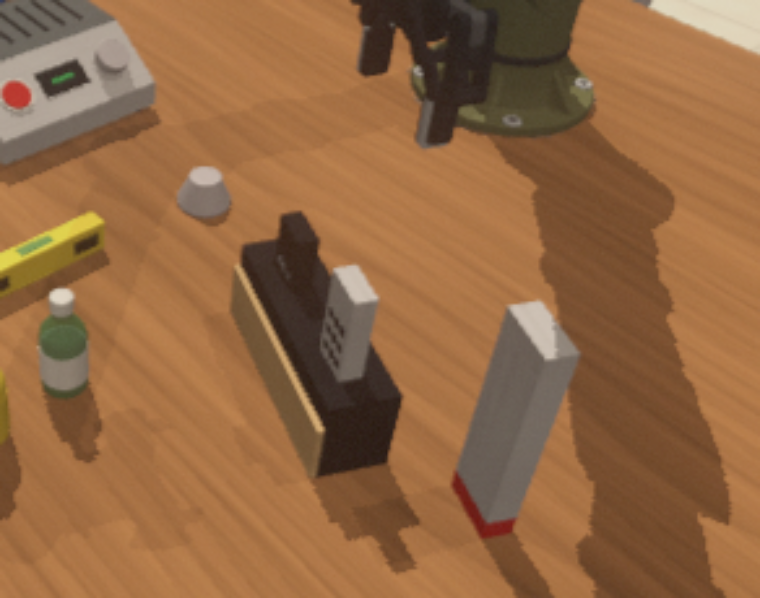

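>>> apply_moves(
  commands="1 -0.006 -0.006 0.02 0.003 -0.008 0.011;1 -0.006 -0.006 0.05 0.003 -0.008 0.011;1 -0.006 -0.006 0.08 0.003 -0.008 0.011;1 -0.006 -0.006 0.1 0.003 -0.008 0.011;1 -0.006 -0.006 0.1 0.003 -0.008 0.011",
)

```text
t: 2.73
eef_pos: [0.5759, 0.2603, 0.1891]
ee_rot: [-179.5, -0.1, 156.4]
ft_force: [-0.3, -0.5, -1.1]
finger_gap: 0.0855
```

Run:
```python
from station import *
import cv2, numpy as np
from h import *
s=get_state(); print(s["eef_pos"],s["ee_rot"],s["q"],s["t"])
d=read_camera("top"); cv2.imwrite("pics/top2.png",cv2.resize(d["img"][150:270,80:240],(800,600),interpolation=cv2.INTER_CUBIC)); print((proj(d,s["eef_pos"])-[80,150])*5)
d=read_camera("scene"); cv2.imwrite("pics/scene2.png",cv2.resize(d["img"][130:300,290:460],(600,600),interpolation=cv2.INTER_CUBIC)); print((proj(d,s["eef_pos"])-[290,130])*600/170)
```

```text
[0.57589684 0.2603241  0.18911222] [-1.79493768e+02 -1.01871946e-01  1.56377089e+02] [ 10.39868914  23.78132188 -49.03665893  84.99137946  18.18471686
  79.92651472  26.82338851] 2.7333
[404.4946489  286.04396868]
[226.37244765 242.81588941]
```

View pics/top2.png

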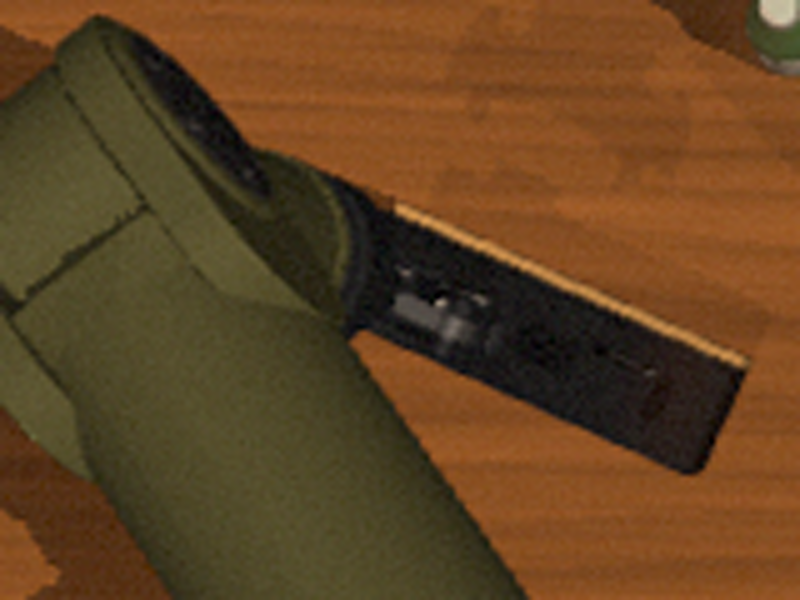

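View pics/scene2.png

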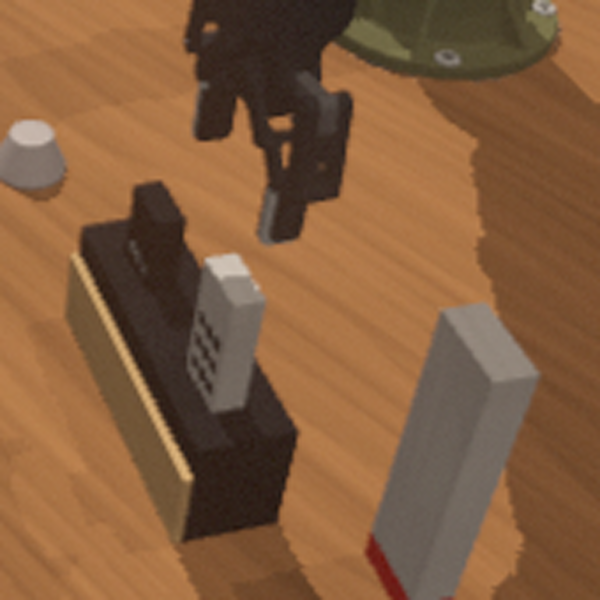

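>>> apply_moves(
  commands="1 0 0.006 0 0 0 0;1 0 0.006 0 0 0 0;1 0 0.006 0 0 0 0",
)

```text
t: 3.08
eef_pos: [0.5813, 0.2692, 0.196]
ee_rot: [-180.0, 0.2, 156.4]
ft_force: [-0.2, -0.0, -0.4]
finger_gap: 0.0856
```

Run:
```python
from station import *
import cv2, numpy as np
from h import *
s=get_state(); print(s["eef_pos"],s["ee_rot"],s["t"])
d=read_camera("scene"); k=4
im=cv2.resize(d["img"][130:280,290:440],(600,600),interpolation=cv2.INTER_CUBIC)
from scipy.spatial.transform import Rotation as Rn
R=Rn.from_euler("xyz",s["ee_rot"],degrees=True).as_matrix()
def mk(P,c):
    p=(proj(d,P)-[290,130])*k; cv2.circle(im,tuple(int(v) for v in p),4,c,1); print(p)
mk(s["eef_pos"],(0,255,255))
for sg in(-1,1): mk(s["eef_pos"]+R@[0,sg*.0425,-.013],(255,0,255))
mk((.5765,.2675,.17),(0,255,0))
cv2.imwrite("pics/scene3.png",im)
```

```text
[0.58128076 0.26922248 0.19597324] [-179.976623      0.24625002  156.42616109] 3.0833
[263.94453639 278.47708445]
[234.93050497 206.22757133]
[303.2220873  315.36139838]
[260.88755298 311.25387817]
```

View pics/scene3.png

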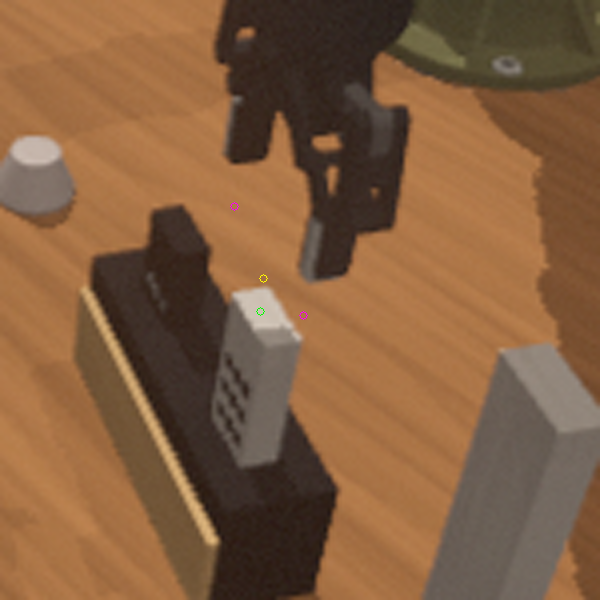

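>>> apply_moves(
  commands="-1 0 0 -0.02 0 0 0;-1 0 0 -0.02 0 0 0;-1 0 0 -0.02 0 0 0;-1 0 0 -0.02 0 0 0;-1 0 0 -0.02 0 0 0;-1 0 0 -0.02 0 0 0;-1 0 0 -0.02 0 0 0;-1 0 0 -0.02 0 0 0",
)

```text
t: 3.8
eef_pos: [0.5808, 0.2691, 0.2152]
ee_rot: [-179.9, 0.2, 156.4]
ft_force: [0.4, 0.1, -0.4]
finger_gap: -0.0003
```

```bash
cat > look.py <<'E'
import sys
from station import *
from h import *
from scipy.spatial.transform import Rotation as Rn
np.set_printoptions(precision=4,suppress=True)
def look(tag,box=(290,130,150,150),cam="scene",extra=()):
    s=get_state(); print(s["eef_pos"],s["ee_rot"],s["q"],s["ft_force"],s["finger_gap"],s["t"])
    d=read_camera(cam); x,y,w,h=box;k=600/h
    im=cv2.resize(d["img"][y:y+h,x:x+w],None,fx=k,fy=k,interpolation=cv2.INTER_CUBIC)
    R=Rn.from_euler("xyz",s["ee_rot"],degrees=True).as_matrix()
    for P,c in [(s["eef_pos"],(0,255,255))]+[(e,(0,255,0)) for e in extra]:
        p=(proj(d,P)-[x,y])*k; cv2.circle(im,tuple(int(v) for v in p),4,c,1); print(p)
    cv2.imwrite(f"pics/{tag}.png",im)
    np.savez(tag+".npz",**d)
    return s,d,R
E
python3 - <<'E'
from look import *
s,d,R=look("s4",extra=[(.5765,.2675,.17)])
# check earlier scene1
P=np.array([.5734,.2756,.2935])
R=Rn.from_euler("xyz",[179.8,-.4,157.5],degrees=True).as_matrix()
for sg in(-1,1): print((proj(d,P+R@[0,sg*.0425,-.013])-[220,100])*2.603)
E
```

```text
[0.5808 0.2691 0.2152] [-179.916     0.1971  156.4412] [  9.5694  23.6342 -49.3222  82.1433  18.0813  82.3076  26.6876] [ 0.4392  0.0626 -0.3993] -0.00025033317268002343 3.8
[269.9104 248.5418]
[260.8876 311.2539]
[365.0686 108.9902]
[418.2048 176.2789]
```

View pics/s4.png

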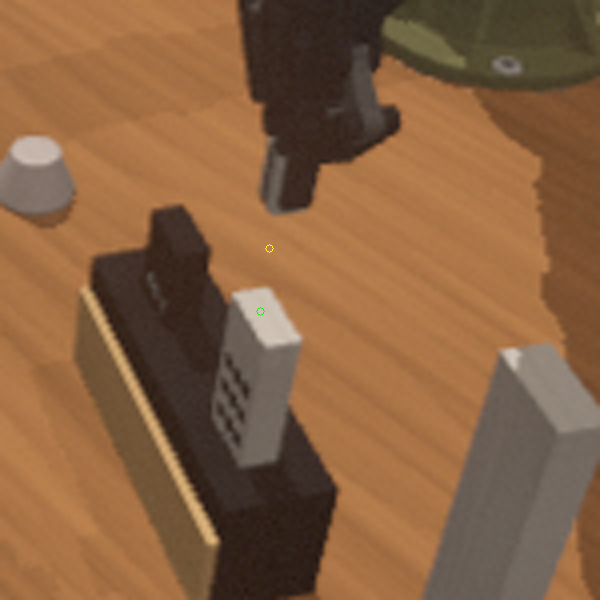

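Run:
```python
from look import *
s,d,R=look("t4",box=(110,170,120,90),cam="top",extra=[(.5765,.2675,.17)])
S=load("s4.npz")
for n,D in(("s",S),("t",d)): print(n,proj(D,(0,0,0)))
```

```text
[0.5808 0.2691 0.2153] [-179.9243    0.2025  156.4395] [  9.5704  23.6318 -49.3256  82.1357  18.0812  82.3075  26.6862] [-0.6841  0.6585  0.4264] 0.00025416775908699413 3.85
[297.6642 229.7138]
[332.9315 249.0758]
s [410.8125 132.2198]
t [263.3737 421.5322]
```

View pics/t4.png

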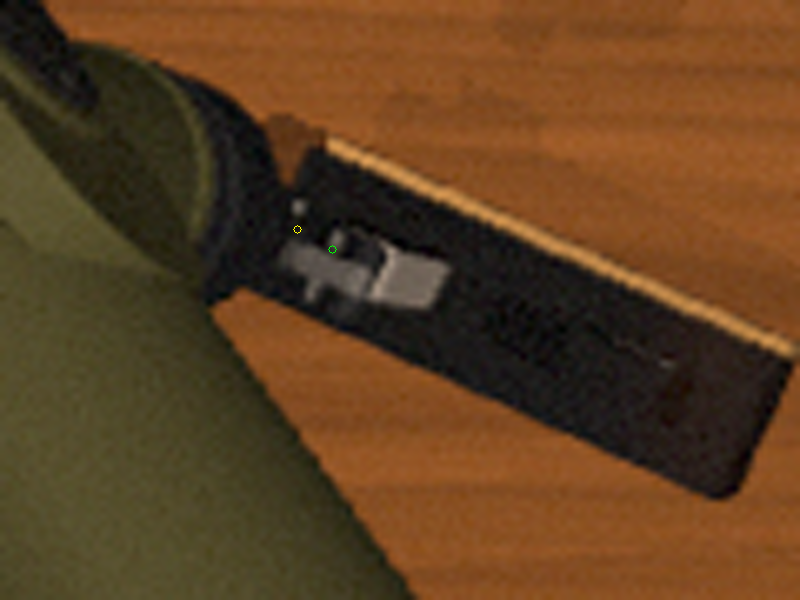

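```bash
python3 - <<'E'
from look import *
T=load("t4.npz");S=load("s4.npz")
k=600/90
for a in [(372,265),(360,255),(385,275)]:
  print(tri(T,(110+a[0]/k,170+a[1]/k),S,(290+288/4,130+207/4)))
s0=load("scene0.npz")
print(onz(S,(290+288/4,130+207/4),.2152))
E
python3 - <<'E'
import cv2
im=cv2.imread('pics/t4.png')
c=im[150:400,200:500]; c=cv2.convertScaleAbs(cv2.resize(c,(720,600)),alpha=2.2); cv2.imwrite('pics/t4b.png',c)
E
```

```text
(array([0.5617, 0.2485, 0.219 ]), np.float64(0.02016966040906718))
(array([0.5653, 0.2517, 0.2228]), np.float64(0.019290590086339116))
(array([0.558 , 0.2451, 0.2151]), np.float64(0.02132147017027623))
[0.5494 0.2518 0.2152]
```

View pics/t4b.png

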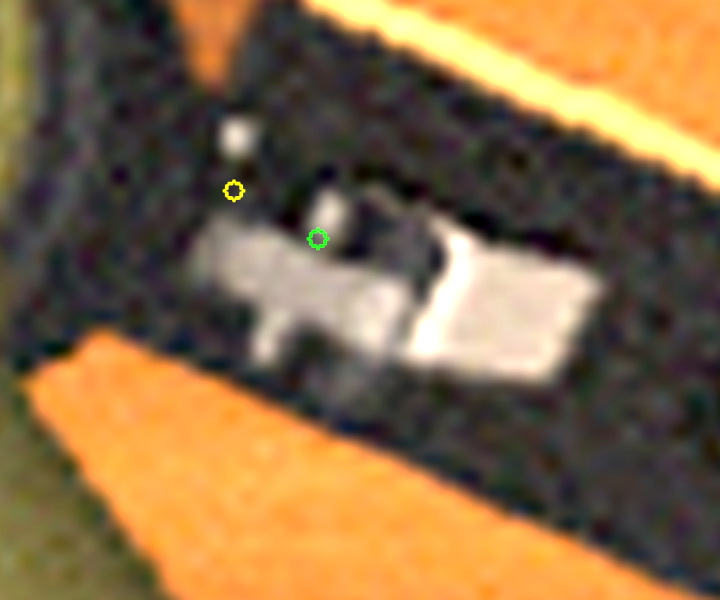

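>>> apply_moves(
  commands="-1 -0.083 0.036 0 0 0 0;-1 -0.083 0.036 0 0 0 0;-1 -0.083 0.036 0 0 0 0;-1 -0.083 0.036 0 0 0 0;-1 -0.083 0.036 0 0 0 0",
)

```text
t: 4.32
eef_pos: [0.6709, 0.2694, 0.2147]
ee_rot: [-179.9, 0.1, 156.4]
ft_force: [-0.7, 0.7, 0.2]
finger_gap: 0.0003
```

Run:
```python
from look import *
look("t5",box=(100,130,120,90),cam="top")
look("s5",box=(270,130,150,150))
```

```text
[0.6709 0.2694 0.2147] [-179.9293    0.078   156.4406] [  4.3133  33.9339 -45.999   68.3036  23.8141  86.9523  28.733 ] [-0.7249  0.7064  0.1604] 0.0002554801158475579 4.3167
[374.1048 248.4295]
[0.6702 0.27   0.2156] [-179.9531    0.1341  156.5157] [  4.3116  33.828  -46.0567  68.3632  23.806   86.95    28.7351] [-1.701   0.6563  0.3415] 0.00022926663927004632 4.3667
[217.4906 322.6106]
```

View pics/t5.png

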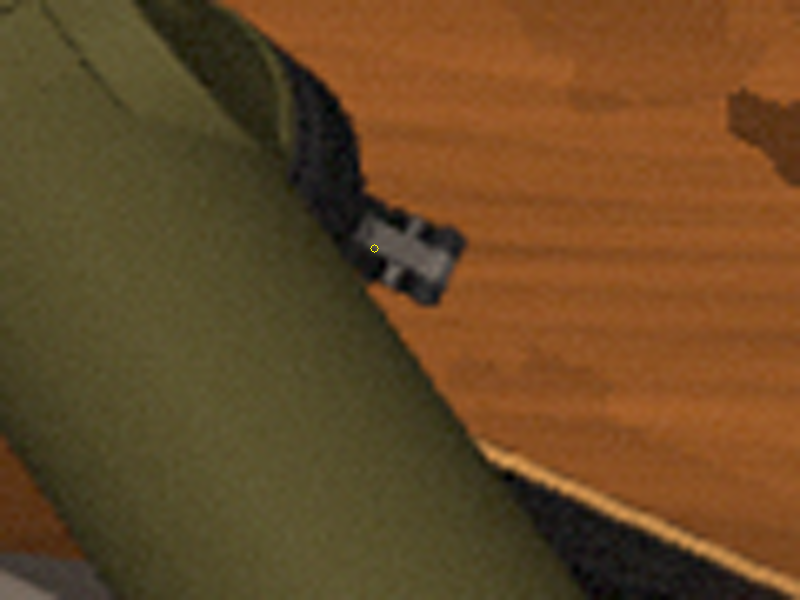

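View pics/s5.png

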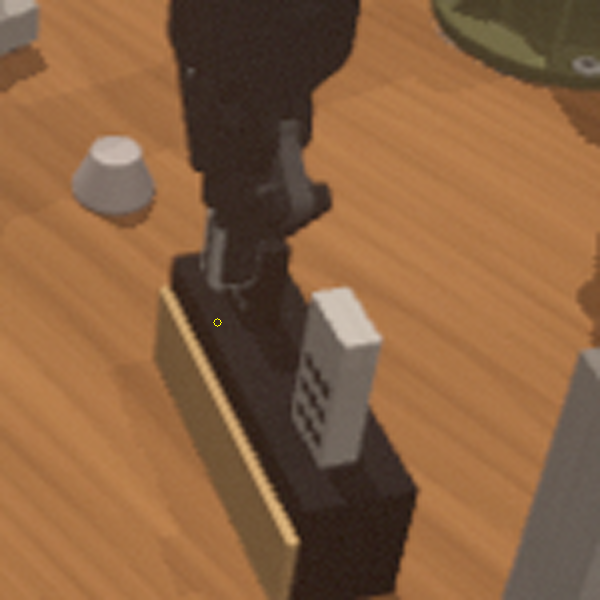

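Run:
```python
from look import *
S=load("s5.npz");T=load("t5.npz")
P=np.array([.6702,.27,.2156])
for h in(0,.05,.1,.15,.2):
    print(h,(proj(S,P+[0,0,h])-[270,130])*4,(proj(T,P+[0,0,h])-[100,130])*600/90)
im=S["img"][60:220,260:420]; im=cv2.convertScaleAbs(cv2.resize(im,(600,600),interpolation=cv2.INTER_CUBIC),alpha=2.5)
cv2.imwrite("pics/s5b.png",im)
im=T["img"][110:200,70:190]; im=cv2.convertScaleAbs(cv2.resize(im,(800,600),interpolation=cv2.INTER_CUBIC),alpha=2.2)
cv2.imwrite("pics/t5b.png",im)
```

```text
0 [217.5176 322.7191] [371.7522 249.8336]
0.05 [227.8249 240.7218] [334.2651 228.1033]
0.1 [239.0439 151.471 ] [292.8262 204.0824]
0.15 [251.3013  53.9596] [246.7758 177.3883]
0.2 [264.7483 -53.0148] [195.299  147.5487]
```

View pics/s5b.png

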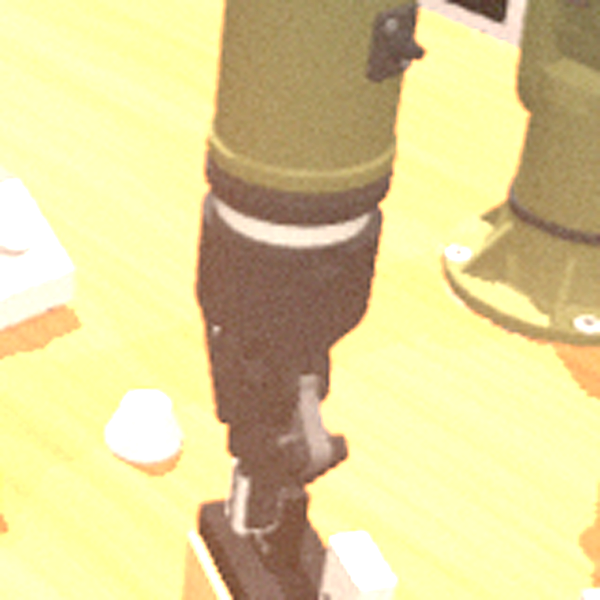

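View pics/t5b.png

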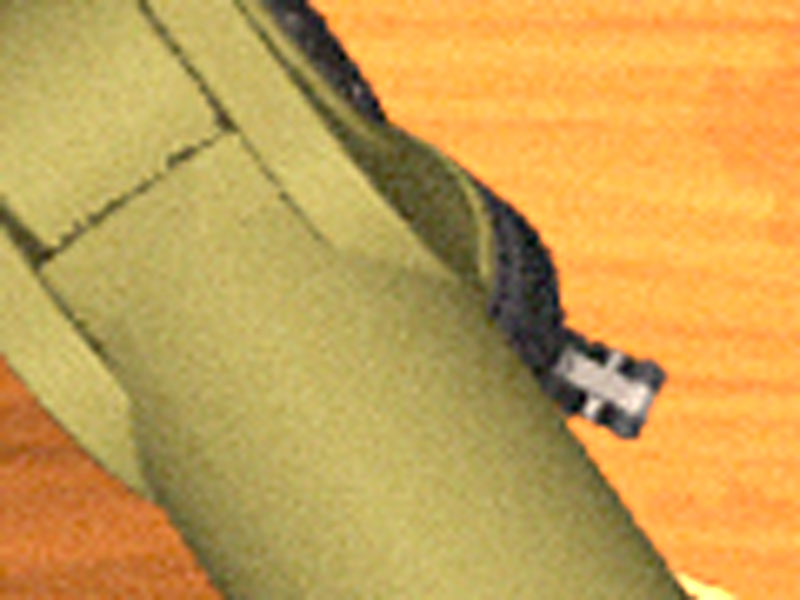

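>>> apply_moves(
  commands="-1 -0.04 -0.092 -0.03 0.55 -0.24 0;-1 -0.04 -0.092 -0.03 0.55 -0.24 0;-1 -0.04 -0.092 -0.03 0.55 -0.24 0;-1 -0.04 -0.092 -0.03 0.55 -0.24 0;-1 -0.04 -0.092 -0.03 0.55 -0.24 0;-1 -0.04 -0.092 -0.03 0.55 -0.24 0;-1 -0.04 -0.092 -0.03 0.55 -0.24 0",
)

```text
t: 5.0
eef_pos: [0.6683, 0.173, 0.2455]
ee_rot: [-147.9, 13.1, 160.6]
ft_force: [-0.1, -0.3, 1.0]
finger_gap: 0.0002
```

Run:
```python
from look import *
for tag,cam,box in(("t6","top",(130,100,160,120)),("s6","scene",(220,100,160,120))):
    s,d,R=look(tag,box=box,cam=cam)
    for h in(.05,.1,.15): print((proj(d,s["eef_pos"]-R[:,2]*h)-box[:2])*5)
```

```text
[0.6683 0.173  0.2455] [-147.8746   13.0888  160.6431] [-12.7282  38.7597 -35.3849  61.8845  47.1343 108.4564  26.4989] [-0.0878 -0.3121  1.0166] 0.00024115666007305564 5.0
[318.2506 335.2536]
[239.8172 320.8963]
[154.571 305.292]
[ 61.5842 288.2707]
[0.6693 0.1708 0.247 ] [-147.9301   13.2272  160.4243] [-12.5802  38.6841 -35.3403  61.8115  47.1693 108.4631  26.5027] [ 0.379  -0.3136  0.596 ] -4.562112257502656e-05 5.05
[357.4589 356.906 ]
[411.0896 305.6446]
[471.1033 248.2821]
[538.7117 183.6605]
```

View pics/t6.png

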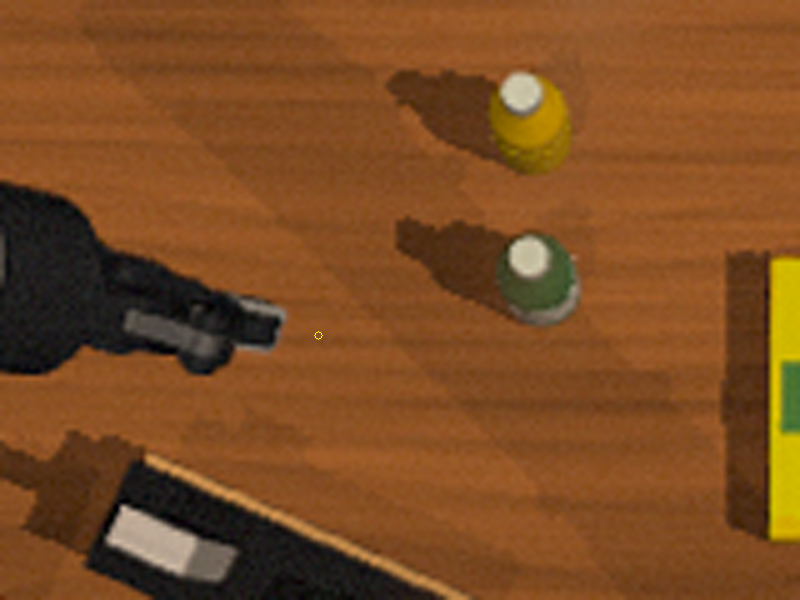

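View pics/s6.png

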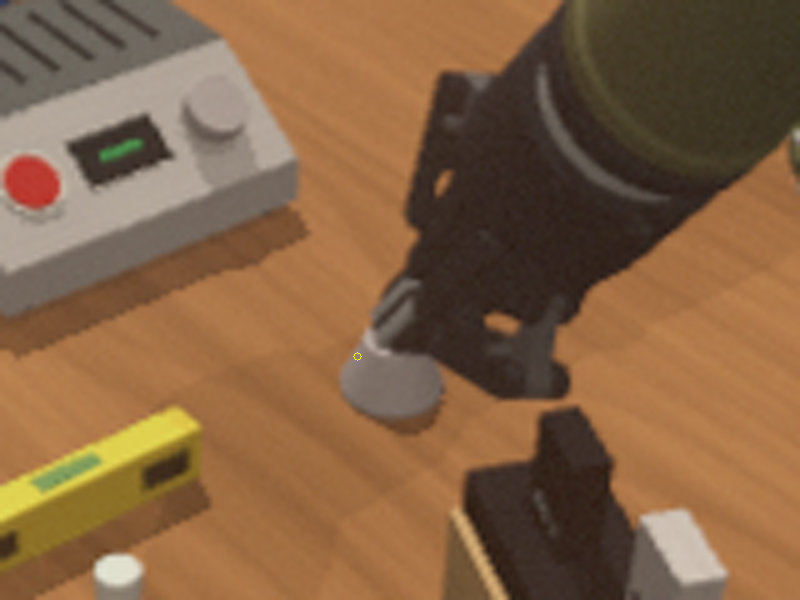

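The top view shows the shut fingertips about 24 mm short of the reported TCP along the tool axis. The scene view agrees. Sideways it lines up, so I'll allow for that offset. Next I'll work out the return to above the remote.

```bash
cat > go.py <<'E'
from look import *
def rel(P,R2,show=True):
    s=get_state(); R=Rn.from_euler("xyz",s["ee_rot"],degrees=True).as_matrix()
    d=R.T@(np.array(P)-s["eef_pos"]); w=Rn.from_matrix(R.T@R2).as_rotvec()
    if show: print("shift",d.round(4),"rot",w.round(4),"rows",np.linalg.norm(d)/.0417,np.degrees(np.linalg.norm(w))/7.16)
    return d,w
G=Rn.from_euler("xyz",[180,0,156.8],degrees=True).as_matrix()
E
python3 - <<'E'
from go import *
rel((.5765,.2675,.24),G)
E
```

```text
shift [ 0.1198  0.0408 -0.0495] rot [-0.5493  0.243  -0.0062] rows 3.2576118715719637 4.806854680607433
```

>>> apply_moves(
  commands="1 0.04 0.015 -0.025 -0.12 0.05 0;1 0.08 0.028 -0.04 -0.24 0.1 0;1 0.12 0.041 -0.05 -0.36 0.16 -0.004;1 0.12 0.041 -0.05 -0.48 0.21 -0.006;1 0.12 0.041 -0.05 -0.55 0.243 -0.006;1 0.12 0.041 -0.05 -0.55 0.243 -0.006;1 0.12 0.041 -0.05 -0.55 0.243 -0.006;1 0.12 0.041 -0.05 -0.55 0.243 -0.006",
)

```text
t: 5.77
eef_pos: [0.5773, 0.2662, 0.2416]
ee_rot: [180.0, 0.1, 156.6]
ft_force: [0.1, 0.8, -0.1]
finger_gap: 0.0853
```

Run:
```python
from go import *
s,d,R=look("s7",extra=[(.5765,.2675,.17)])
rel((.5765,.2675,.1),G)
```

```text
[0.5773 0.2662 0.2416] [179.962    0.1359 156.5865] [  9.4752  22.0865 -48.7259  80.5289  16.5899  84.6137  27.9371] [ 0.107   0.7717 -0.0832] 0.08528986644985641 5.7667
[278.323  201.0373]
[260.8876 311.2539]
shift [ 0.0001 -0.0005  0.1411] rot [ 0.0009  0.0012 -0.001 ] rows 3.3848136150241124 0.01467040375456053
```

View pics/s7.png

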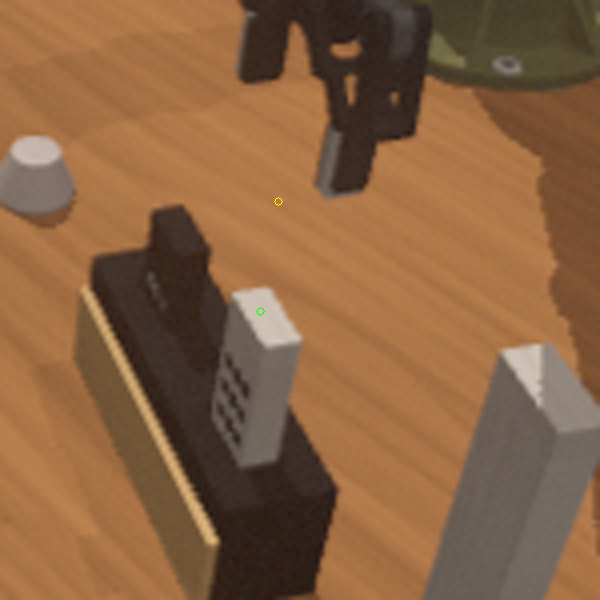

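>>> apply_moves(
  commands="1 0 0 0.03 0 0 0;1 0 0 0.06 0 0 0;1 0 0 0.085 0 0 0;1 0 0 0.1 0 0 0;1 0 0 0.1 0 0 0",
)

```text
t: 6.23
eef_pos: [0.5738, 0.2684, 0.1369]
ee_rot: [-179.8, -0.2, 156.9]
ft_force: [-0.8, -0.1, -0.3]
finger_gap: 0.0856
```

Run:
```python
from go import *
s,d,R=look("s8",extra=[(.5765,.2675,.17)])
rel((.5765,.2675,.1),G)
```

```text
[0.5738 0.2684 0.1369] [-179.7706   -0.2299  156.9258] [  8.8114  25.606  -47.3411  88.7254  19.1793  74.4802  25.9327] [-0.7511 -0.1496 -0.3354] 0.08557208200533117 6.2333
[256.8947 356.7949]
[260.8876 311.2539]
shift [-0.002  -0.0007  0.0393] rot [-0.0015 -0.0018  0.0019] rows 0.9448580206311524 0.02449995089502666
```

View pics/s8.png

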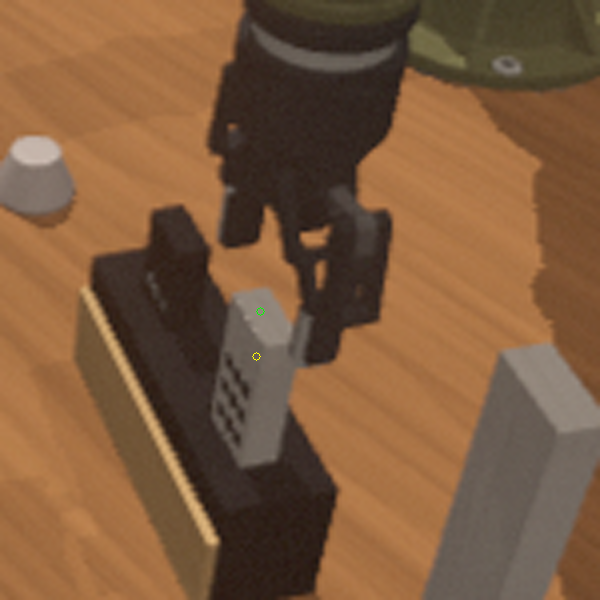

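>>> apply_moves(
  commands="1 -0.004 -0.001 0.015 0 0 0;1 -0.004 -0.001 0.03 0 0 0;1 -0.004 -0.001 0.037 0 0 0;1 -0.004 -0.001 0.037 0 0 0",
)

```text
t: 6.62
eef_pos: [0.5776, 0.2667, 0.1012]
ee_rot: [-179.8, -0.2, 157.0]
ft_force: [-0.8, -0.2, 0.1]
finger_gap: 0.0854
```

Run:
```python
from go import *
s,d,R=look("s9",extra=[(.5765,.2675,.17)])
rel((.5765,.2675,.1),G)
```

```text
[0.5776 0.2667 0.1012] [-179.8429   -0.1894  156.9557] [  8.4147  27.5377 -46.4961  90.6433  20.6835  71.0629  25.2487] [-0.8369 -0.214   0.1043] 0.08543758460037297 6.6167
[240.4713 405.9634]
[260.8876 311.2539]
shift [ 0.0017 -0.0001  0.0024] rot [-0.0017 -0.0023  0.0025] rows 0.06936570698704489 0.030406390924778308
```

View pics/s9.png

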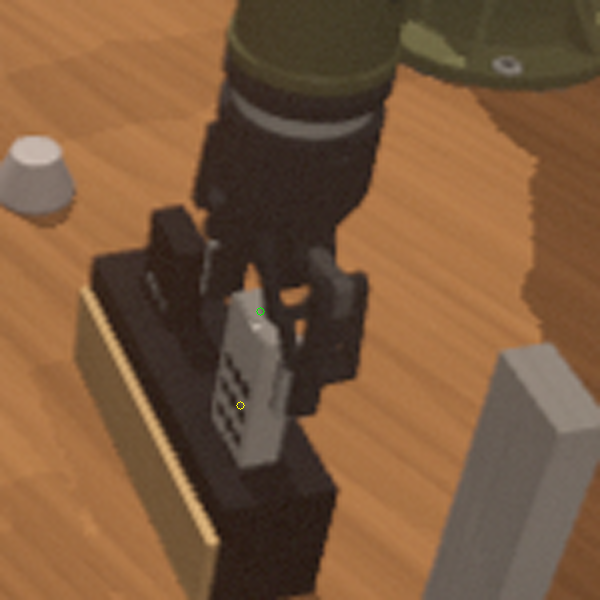

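The fingers straddle the bar: the right tip is at (295,415) and the caddy top is still clear below it. I'll close now.

>>> apply_moves(
  commands="-1 0 0 0 0 0 0;-1 0 0 0 0 0 0;-1 0 0 0 0 0 0;-1 0 0 0 0 0 0;-1 0 0 0 0 0 0;-1 0 0 0 0 0 0;-1 0 0 0 0 0 0",
  grip_force=60,
)

```text
t: 7.25
eef_pos: [0.5787, 0.2671, 0.1034]
ee_rot: [-180.0, -0.1, 156.9]
ft_force: [0.0, -0.7, 6.6]
finger_gap: 0.0415
```

Run:
```python
from go import *
s,d,R=look("s10",extra=[(.5765,.2675,.17)])
```

```text
[0.5787 0.2671 0.1034] [-179.9566   -0.0574  156.9345] [  8.4467  27.4348 -46.5532  90.5104  20.6766  71.1142  25.2553] [ 0.0147 -0.7484  6.5533] 0.04145006480635702 7.25
[240.0946 404.4781]
[260.8876 311.2539]
```

View pics/s10.png

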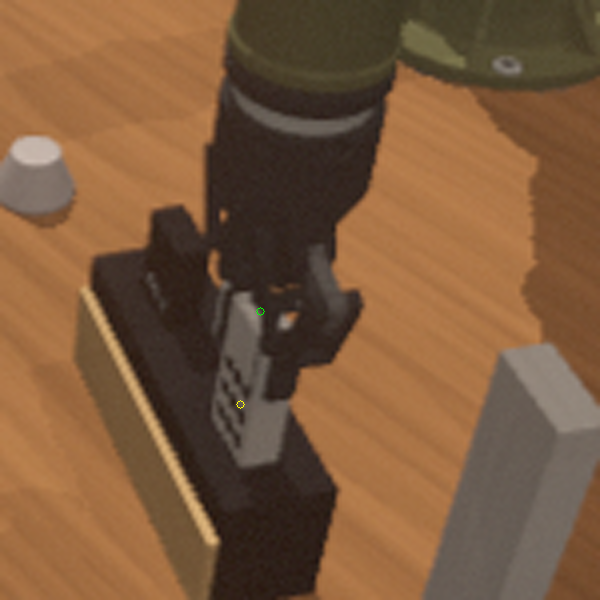

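Gap 41.5 mm, so it is gripped across the 42 mm width. I'll draw it straight up.

>>> apply_moves(
  commands="-1 0 0 -0.008 0 0 0;-1 0 0 -0.02 0 0 0;-1 0 0 -0.035 0 0 0;-1 0 0 -0.05 0 0 0;-1 0 0 -0.068 0 0 0;-1 0 0 -0.088 0 0 0;-1 0 0 -0.108 0 0 0;-1 0 0 -0.128 0 0 0;-1 0 0 -0.145 0 0 0;-1 0 0 -0.158 0 0 0;-1 0 0 -0.165 0 0 0;-1 0 0 -0.165 0 0 0",
)

```text
t: 8.3
eef_pos: [0.5794, 0.2677, 0.2702]
ee_rot: [179.9, 0.0, 156.9]
ft_force: [0.0, 0.4, -1.5]
finger_gap: 0.0411
```

Run:
```python
from go import *
s,d,R=look("s11",box=(290,60,200,200),extra=[])
a=s["eef_pos"]
look("t11",box=(110,150,120,90),cam="top")
```

```text
[0.5794 0.2677 0.2702] [179.9311   0.0395 156.9446] [  8.9572  21.9915 -48.8766  77.3279  16.398   87.8075  28.5568] [ 0.0161  0.4011 -1.5438] 0.04114093925104174 8.3
[214.9168 327.6474]
[0.579  0.2673 0.2688] [-179.9872   -0.034   156.9409] [  8.9594  22.0406 -48.848   77.4388  16.4024  87.7668  28.5504] [ 0.258   0.553  -1.2673] 0.041090946972567155 8.35
[261.5615 358.2801]
```

View pics/s11.png

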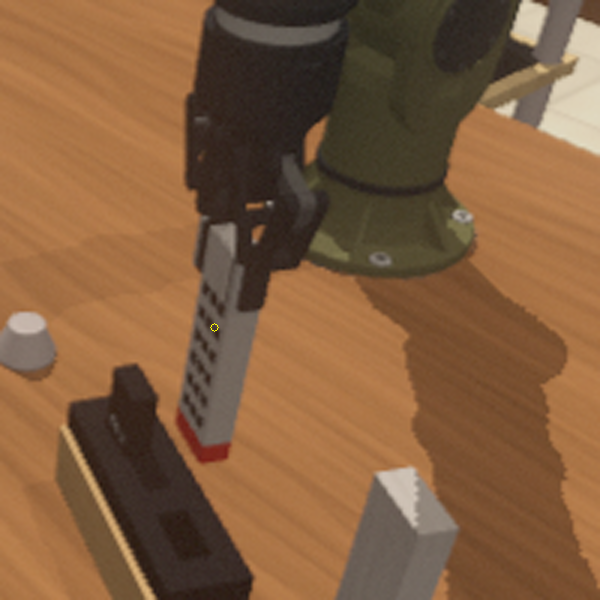

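```bash
cat >> go.py <<'E'
W=np.array([.5565,-.2622,.068]); az=np.radians(-90.4); ax=np.array([np.cos(az),np.sin(az),0]); Z=np.array([0,0,1.])
c=np.sqrt(.5); d_=c*ax-c*Z; rz=-d_; rx=c*ax+c*Z; ry=np.cross(rz,rx)
F=np.stack([-rx,ry,-rz],1); nose=W-.15*d_
E
python3 - <<'E'
from go import *
print(np.linalg.det(F),ry,nose, nose-.0934*d_)
P=nose-.0934*d_
d,w=rel(P,F)
for f in (.25,.5,.75,1): print(f, (w*f).round(3))
s=get_state();R=Rn.from_euler("xyz",s["ee_rot"],degrees=True).as_matrix()
for p in [(.58,.15,.33),(.57,.05,.32),(.56,-.05,.29)]: print(p,(R.T@(np.array(p)-s["eef_pos"])).round(4))
E
```

```text
1.0000000000000002 [ 1.    -0.007  0.   ] [ 0.5572 -0.1561  0.1741] [ 0.5577 -0.0901  0.2401]
shift [-0.1207 -0.3367  0.0279] rot [ 0.4582 -0.6917  1.1124] rows 8.603724340223861 11.104811259156458
0.25 [ 0.115 -0.173  0.278]
0.5 [ 0.229 -0.346  0.556]
0.75 [ 0.344 -0.519  0.834]
1 [ 0.458 -0.692  1.112]
(0.58, 0.15, 0.33) [-0.047  -0.1072 -0.0622]
(0.57, 0.05, 0.32) [-0.077  -0.2031 -0.0521]
(0.56, -0.05, 0.29) [-0.107 -0.299 -0.022]
```

View pics/t11.png

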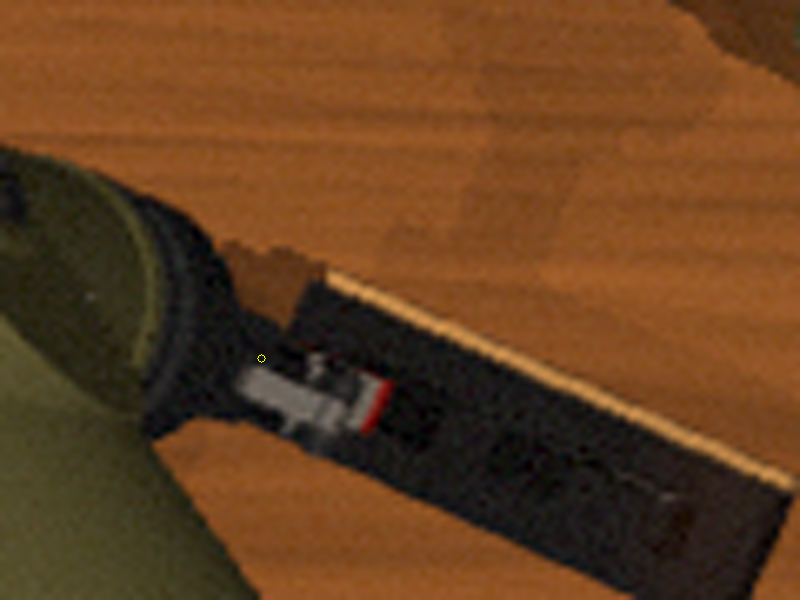

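>>> apply_moves(
  commands="-1 -0.004 -0.008 -0.015 0.01 -0.015 0.025;-1 -0.01 -0.023 -0.03 0.03 -0.045 0.07;-1 -0.02 -0.045 -0.045 0.055 -0.083 0.133;-1 -0.03 -0.07 -0.055 0.083 -0.125 0.2;-1 -0.04 -0.095 -0.06 0.11 -0.166 0.267;-1 -0.048 -0.12 -0.06 0.137 -0.208 0.334;-1 -0.056 -0.143 -0.06 0.165 -0.249 0.4;-1 -0.064 -0.165 -0.06 0.192 -0.29 0.467;-1 -0.07 -0.183 -0.057 0.22 -0.332 0.534;-1 -0.075 -0.196 -0.054 0.24 -0.363 0.585;-1 -0.077 -0.203 -0.052 0.252 -0.38 0.612;-1 -0.077 -0.203 -0.052 0.252 -0.38 0.612",
)

```text
t: 9.4
eef_pos: [0.5689, 0.0489, 0.3173]
ee_rot: [-172.1, 24.6, 123.0]
ft_force: [-0.5, -0.3, -1.9]
finger_gap: 0.0412
```

Run:
```python
from go import *
s,d,R=look("s12",box=(220,60,240,180))
P=nose-.0934*d_
rel(P,F); rel(P+[0,.03,.03],F)
```

```text
[0.5689 0.0489 0.3173] [-172.1496   24.6012  122.9892] [ 10.7436   9.8817 -40.3094  86.9001  31.2309  92.4195   1.1886] [-0.5447 -0.3421 -1.9211] 0.04120444771938336 9.4
[242.0177 136.64  ]
shift [-0.0685 -0.0695  0.1275] rot [ 0.2034 -0.3123  0.503 ] rows 3.8501197933045224 5.009743258290133
shift [-0.0581 -0.0583  0.0879] rot [ 0.2034 -0.3123  0.503 ] rows 2.888466264790239 5.009743258290133
```

View pics/s12.png

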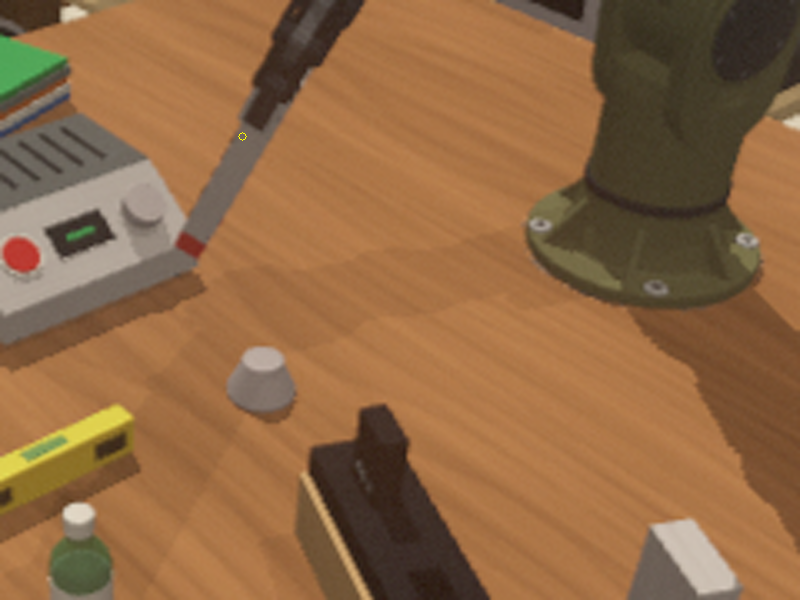

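>>> apply_moves(
  commands="-1 -0.003 -0.003 0.005 0.01 -0.016 0.025;-1 -0.01 -0.01 0.015 0.03 -0.046 0.075;-1 -0.018 -0.018 0.027 0.06 -0.092 0.148;-1 -0.027 -0.027 0.04 0.09 -0.138 0.222;-1 -0.036 -0.036 0.054 0.12 -0.184 0.297;-1 -0.044 -0.044 0.067 0.15 -0.23 0.37;-1 -0.051 -0.051 0.077 0.175 -0.269 0.433;-1 -0.055 -0.055 0.083 0.192 -0.295 0.475;-1 -0.058 -0.058 0.088 0.203 -0.312 0.503;-1 -0.058 -0.058 0.088 0.203 -0.312 0.503;-1 -0.058 -0.058 0.088 0.203 -0.312 0.503",
)

```text
t: 10.37
eef_pos: [0.558, -0.0593, 0.269]
ee_rot: [-179.8, 44.9, 89.8]
ft_force: [-0.0, 0.1, -1.1]
finger_gap: 0.0412
```

Run:
```python
from go import *
s,d,R=look("s13",box=(180,60,240,180))
look("t13",box=(200,120,240,180),cam="top")
P=nose-.0934*d_
rel(P,F)
```

```text
[ 0.558  -0.0593  0.269 ] [-179.8412   44.8857   89.8115] [  5.1237  16.9777 -34.5175  93.0267  47.4057  98.4686 -34.3153] [-0.0286  0.0949 -1.1466] 0.04124849637102436 10.3667
[287.7291 135.6121]
[ 0.5582 -0.0591  0.2697] [-179.9476   44.8837   89.744 ] [  5.1282  16.9299 -34.5408  93.0044  47.4155  98.4741 -34.3241] [-0.1626 -0.6646 -0.9696] 0.041368615276743764 10.4167
[310.0981 318.7159]
shift [-0.0007 -0.0004  0.0432] rot [ 0.0015 -0.0019  0.001 ] rows 1.0366167741656223 0.021005731640953002
```

View pics/s13.png

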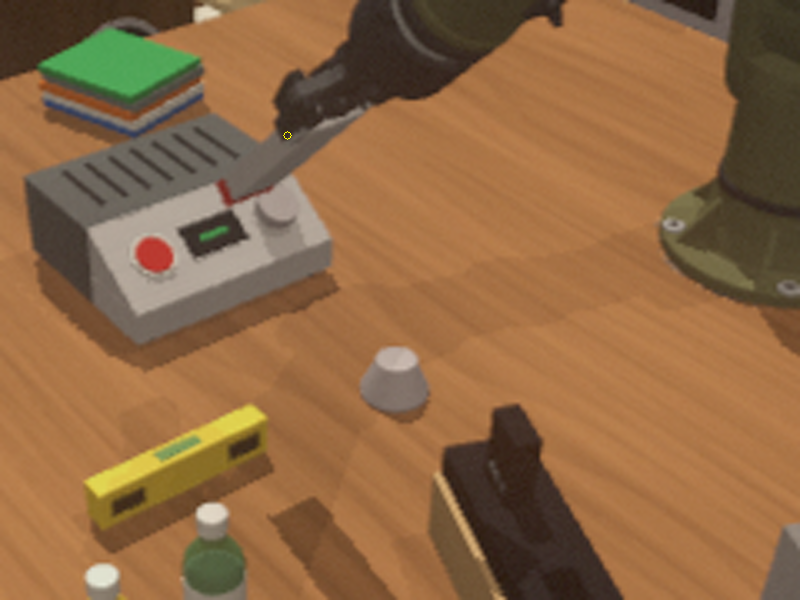

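View pics/t13.png

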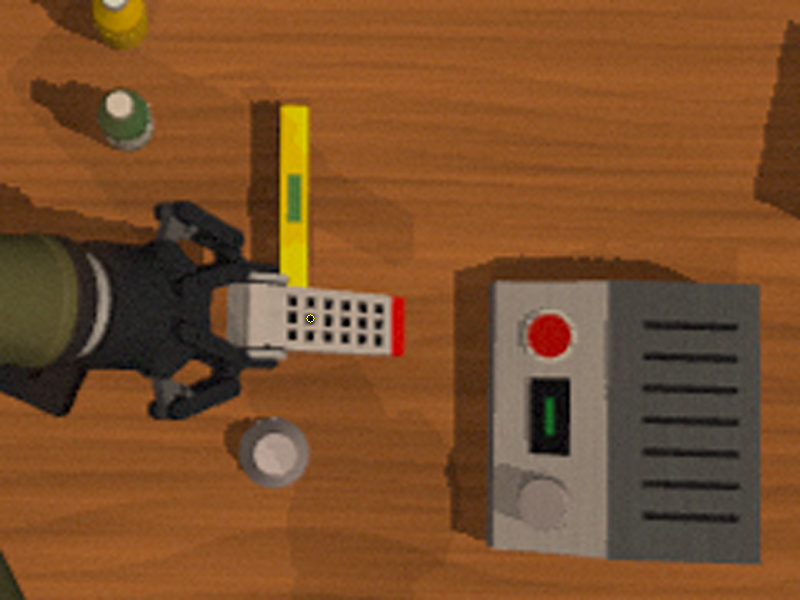

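>>> apply_moves(
  commands="-1 0 0 0.008 0 0 0;-1 0 0 0.018 0 0 0;-1 0 0 0.029 0 0 0;-1 0 0 0.038 0 0 0;-1 0 0 0.043 0 0 0;-1 0 0 0.043 0 0 0;-1 0 0 0.043 0 0 0",
)

```text
t: 11.05
eef_pos: [0.5578, -0.09, 0.2395]
ee_rot: [-180.0, 44.9, 89.7]
ft_force: [0.9, 0.7, -0.8]
finger_gap: 0.0411
```

```bash
cat > meas.py <<'E'
from go import *
s,d,R=look("sF",box=(190,80,160,120)); s2,t,_=look("tF",box=(240,150,160,120),cam="top")
N=s["eef_pos"]+R[:,2]*.0934; print("nose by pose",N,"target",nose,"dist",np.linalg.norm(N-W)); rel(nose-.0934*d_,F)
for nm,D in(("scene",d),("top",t)):
    im=D["img"].astype(int);b,g,r=im[...,0],im[...,1],im[...,2]
    n,l,st,ce=cv2.connectedComponentsWithStats(((r>90)&(g<0.35*r)&(b<0.35*r)).astype(np.uint8))
    for i in range(1,n):
        if st[i,4]>15: print(nm,st[i],ce[i])
    # predicted: centre of the red band's corners
    for tag,P in (("nose c",N),("top edge",N-R[:,0]*.01),("bot edge",N+R[:,0]*.01),("band top mid",N-R[:,0]*.01-R[:,2]*.008),("win",W)): print(nm,tag,proj(D,P))
E
python3 meas.py
```

```text
[ 0.5578 -0.09    0.2395] [-179.9851   44.9023   89.6681] [  7.3999  16.8014 -33.4888  96.6     48.1457  94.0502 -34.5546] [ 0.9495  0.6917 -0.8179] 0.041108665701820916 11.05
[344.5932 133.488 ]
[ 0.5582 -0.0894  0.2398] [179.959   44.8839  89.6748] [  7.3749  16.7907 -33.5159  96.5668  48.1469  94.052  -34.553 ] [ 0.6751  0.9845 -2.4207] 0.041456263512263024 11.1
[326.8827 331.837 ]
nose by pose [ 0.5574 -0.1559  0.1733] target [ 0.5572 -0.1561  0.1741] dist 0.14963855656099367
shift [-0.0008 -0.0006  0.0006] rot [ 0.0022 -0.0022  0.001 ] rows 0.029357716046784475 0.026317086566482312
scene [222 132   9   9  69] [225.913  136.1884]
scene [394 283  23  24 123] [404.0813 297.4228]
scene nose c [244.7487 119.0686]
scene top edge [243.1884 115.7013]
scene bot edge [246.3089 122.4357]
scene band top mid [244.3093 114.6925]
scene win [225.9117 135.1463]
top [329 210   4  17  54] [330.1111 217.7778]
top [359 215  12  12 120] [364.3667 220.35  ]
top nose c [330.0885 218.1711]
top top edge [333.4029 218.1472]
top bot edge [326.8185 218.1945]
top band top mid [331.4259 218.0116]
top win [364.0083 220.561 ]
```

View pics/sF.png

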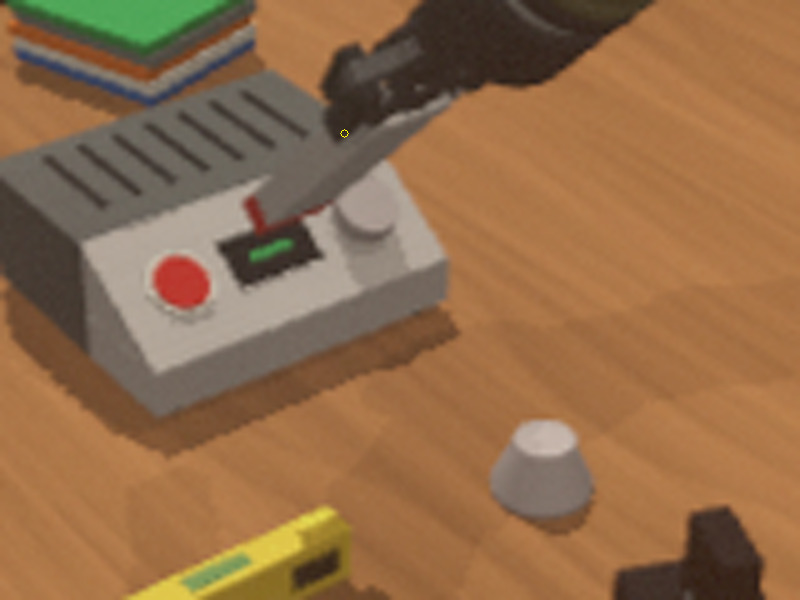

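View pics/tF.png

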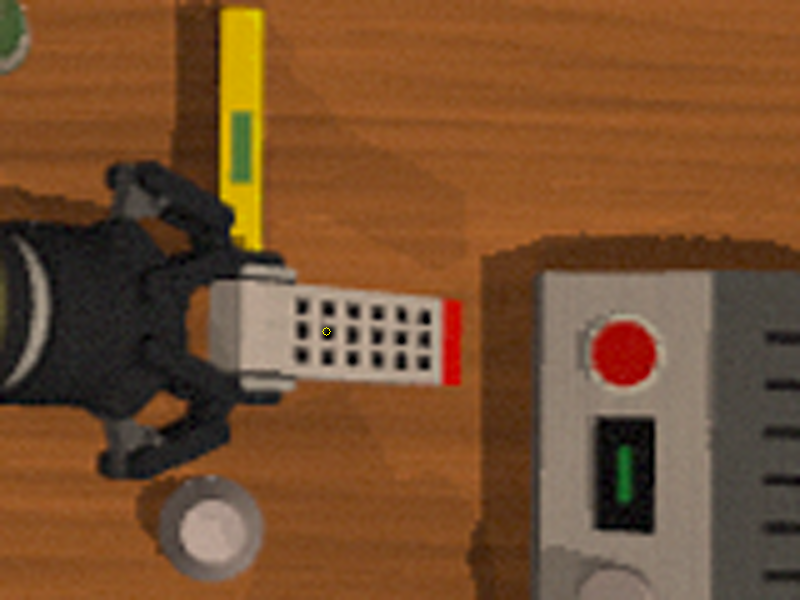

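Run:
```python
from go import *
S=load("sF.npz");T=load("tF.npz")
s=get_state(); R=Rn.from_euler("xyz",s["ee_rot"],degrees=True).as_matrix(); N=s["eef_pos"]+R[:,2]*.0934
im=S["img"]; big=cv2.resize(im[105:145,215:265],(800,640),interpolation=cv2.INTER_CUBIC)[:600]
big=cv2.convertScaleAbs(big,alpha=1.3)
# box outline predicted from the pose
for D,name in((S,"s"),(T,"t")):
    if name=="t":
        x0,y0,k=275,190,9; big=cv2.resize(D["img"][190:255,275:363],None,fx=9,fy=9,interpolation=cv2.INTER_CUBIC)
    else: x0,y0,k=215,105,16
    for zz in(0,.016,.16):
        for a,b in((-1,-1),(-1,1),(1,-1),(1,1)):
            P=N-R[:,0]*.01*a+R[:,1]*.021*b-R[:,2]*zz
            p=(proj(D,P)-[x0,y0])*k+k/2-.5
            cv2.circle(big,tuple(int(v) for v in p),4,(0,255,0) if a>0 else (255,255,0),1)
            if zz==0: print(name,"rx%+d ry%+d"%(a,b),p.round())
    cv2.imwrite(f"pics/z{name}.png",big)
```

```text
s rx-1 ry-1 [610. 249.]
s rx-1 ry+1 [405. 326.]
s rx+1 ry-1 [561. 142.]
s rx+1 ry+1 [355. 218.]
t rx-1 ry-1 [466. 332.]
t rx-1 ry+1 [468. 179.]
t rx+1 ry-1 [526. 332.]
t rx+1 ry+1 [527. 178.]
```

View pics/zs.png

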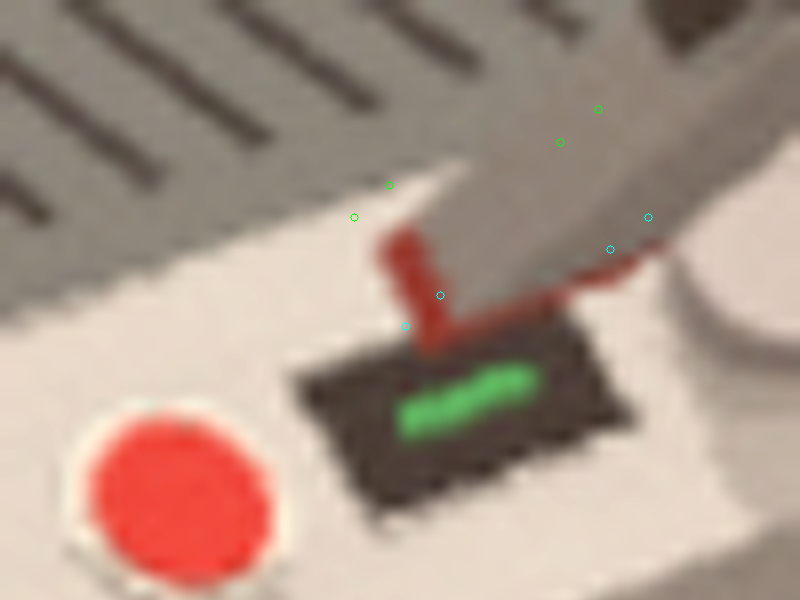

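View pics/zt.png

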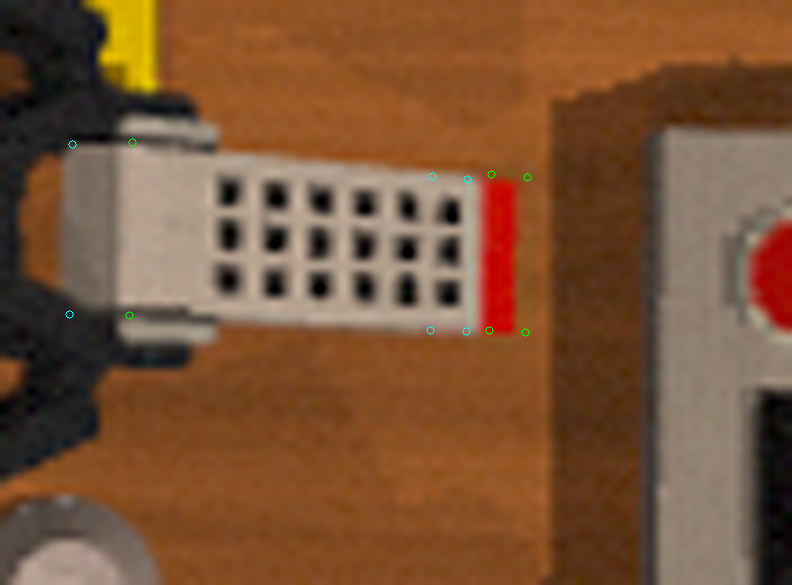

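>>> apply_moves(
  commands="-1 -0.001 -0.0005 0.002 0.001 -0.001 0;-1 -0.001 -0.0005 0.004 0.002 -0.002 0;-1 -0.001 -0.0005 0.0045 0.002 -0.002 0;-1 -0.001 -0.0005 0.0045 0.002 -0.002 0;-1 -0.001 -0.0005 0.0045 0.002 -0.002 0;-1 -0.001 -0.0005 0.0045 0.002 -0.002 0;-1 -0.001 -0.0005 0.0045 0.002 -0.002 0;-1 -0.001 -0.0005 0.0045 0.002 -0.002 0;-1 -0.001 -0.0005 0.0045 0.002 -0.002 0;-1 -0.001 -0.0005 0.0045 0.002 -0.002 0",
)

```text
t: 11.98
eef_pos: [0.5578, -0.0929, 0.2375]
ee_rot: [-180.0, 45.0, 89.7]
ft_force: [-0.1, -0.5, -1.6]
finger_gap: 0.0412
```

Run:
```python
from go import *
s,d,R=look("sG",box=(60,0,440,330)); print(s["joint_velocities"])
s,t,R=look("tG",box=(80,80,400,300),cam="top")
N=s["eef_pos"]+R[:,2]*.089; print("nose",N,np.linalg.norm(N-W),"aim err mm",1e3*np.linalg.norm(np.cross(W-N,R[:,2])), "slope",np.degrees(np.arcsin(-R[2,2])))
for n,D in(("scene0",d),("top0",t)):
    a=load(n+".npz")["img"].astype(int); print(n,(np.abs(a-D["img"].astype(int)).max(2)>50).sum())
```

```text
[ 0.5578 -0.0929  0.2375] [-179.96     44.9878   89.6783] [  7.5583  16.809  -33.3724  96.8575  48.2794  93.7596 -34.5471] [-0.1125 -0.4846 -1.5796] 0.04116484517206118 11.9833
[360.453  194.4162]
[ 0.052   0.0616  0.0493  0.0754 -0.0435 -0.0544  0.0148]
[ 0.5578 -0.0929  0.2375] [-179.9608   44.9867   89.6778] [  7.5601  16.8101 -33.3726  96.858   48.2799  93.7569 -34.5475] [ 0.1186 -0.1883 -1.4069] 0.04101519925495917 12.0333
[453.6075 273.1655]
nose [ 0.5574 -0.1558  0.1746] 0.15056587872272692 aim err mm 0.20631443100471056 slope 45.01333020466698
scene0 20800
top0 18313
```

View pics/tG.png

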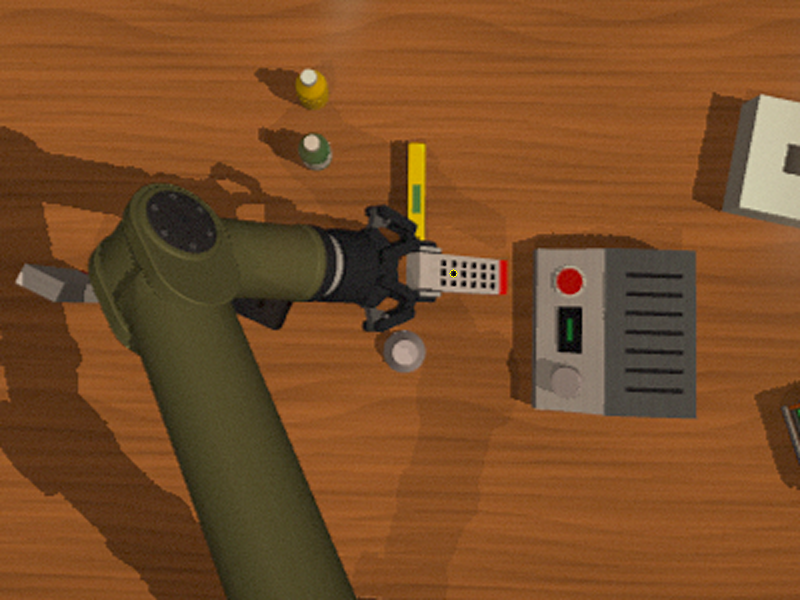

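View pics/sG.png

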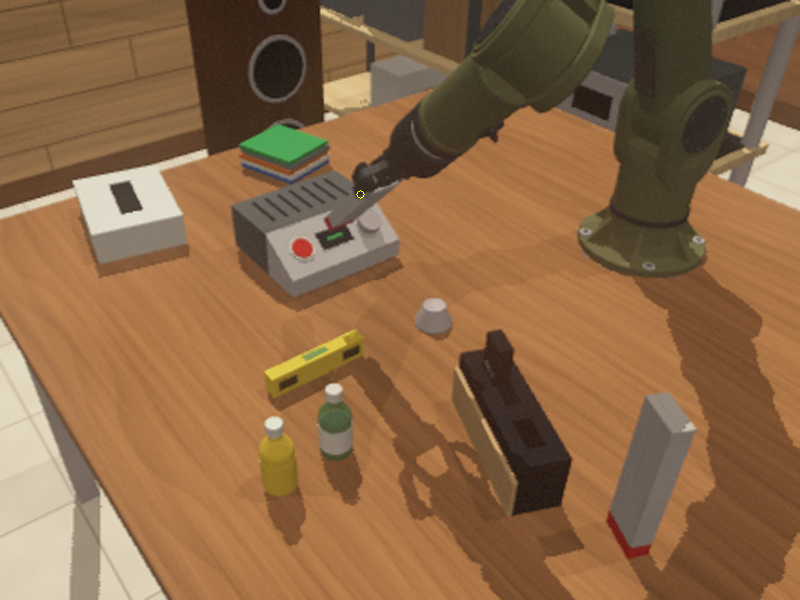

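Everything else stands where it was. The remote is held still with its buttons up, aimed at the window. I'm handing it in.

```bash
python3 -c "
from station import *
print(close_job())"
```

```text
the job is handed in; nothing more can be done
None
```

I drew the small silver remote straight up out of its caddy pocket and turned it nose-down with its buttons up. It is held about 15 cm from the amplifier's window, and I handed the job in at 12 s with the gripper still holding it.

**Last checks:**
- **Pose:** the slope is 45.0° and the nose is 0.151 m from the window. The aim is off by less than 1 mm by the measured pose, which includes my own correction for how the remote sits in the fingers.
- **Hold:** the finger gap is 41 mm, joint speeds are about 0, and the force readings show only the remote's weight.
- **Surroundings:** in both final pictures the amplifier, caddy, black remote, bottles, cone foot, level and the larger remote look to be where they started. I judged this by eye and did not measure it.

**Disagreements:**
- **Fingertips:** the camera showed them about 24 mm short of the reported TCP along the tool. I planned the grasp from the pictures.
- **Nose position:** before the last move, the top view put the nose about 3 mm farther back than the pose said. The scene view put it several millimetres farther back. I moved about 4.5 mm forward to make up for it. I expect the true distance to be within about 5 mm of 15 cm.

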